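# Show a feeder rotor to the inspection camera

### The arm

A 6-joint arm with a two-finger parallel gripper is mounted at the origin on the work surface. World frame = base frame: x ahead of the robot, y to its left, z up, the work surface at z = 0. Lengths are in m, angles in rad, forces in N, time in s.
With the tool pointing down it reaches from about 0.375 to 0.9 m from the base axis. Payload 3.1 kg.
Tool frame: the origin (TCP) lies midway between the tips of the shut fingers; the grasp point (between the pads) lies 19 mm behind it; z points along the fingers, y is the line along which they close (so a half turn about z gives the same grasp; the last joint's range is limited). The gripper opens to 87 mm and grips with 3 to 60 N. Pads are 19 mm wide; open, the fingers measure 117 mm over their backs; the gripper's body (75 mm by 190 mm) begins 51 mm behind the grasp point.
Start: joints at [1.163, 0.527, 1.433, -0, 1.181, -0.178], TCP at [0.142, 0.609, 0.188] pointing down, gripper open.
Joint ranges: [-3.08, 3.08], [-0.75, 2.2], [0.22, 2.44], [-1.43, 4.57], [0, 2.65], [-2.85, 2.85]. Speed limits (rad/s): [2.79, 2.79, 3.14, 3.14, 3.14, 3.14].

### API

Orientations are given as a unit quaternion [x, y, z, w].
In Python, from rig import robot gives the robot as it stands.
- The arm moves only by the shell command python3 -m jog 'ROWS' [FORCE]. ROWS is a JSON object of lists of equal length, an entry for each row: "dp": the shift along the tool's x, y, z in mm, a list of three; "delta_rot": the turn, a rotation vector about the tool's x, y, z in rad, a list of three; "gripper": the opening, from -1 (shut) to 1 (fully open). A call has 1 to 12 rows; each row is the pose to reach, as a shift and turn from the pose commanded when the call began, along the tool's axes at that moment; what a row does not reach only later rows make up. A row lasts 1/10 s, in which the tool goes at most 50 mm and 8.59 degrees, less where a joint would pass 70% of its speed; a pose out of reach is approached as far as the arm can. A call with a gripper value outside its range is refused whole. The fingers move at their own pace and stop on an object; FORCE is the grip in N (left out, the last holds). Time passes only in rows, so rows that repeat a pose let the fingers close. It gives the time, the measured TCP pose, the force, the opening and the grip force at its end, in the units of the state.
- robot.get_obs(): the state, without advancing time (a new reading comes with each control period).
- robot.camera(name): name is "scene" or "top" or "wrist"; returns the picture (384x512x3 uint8, red, green, blue); there is no depth.
- robot.camera_model(name): a dict with "fx", "fy", "cx", "cy" (pixels), "k1" (the pictures are not rectified: a ray, as slopes to the right and down, at radius r is drawn at 1 + k1 r^2 times it, then the intrinsics apply), "xyz" and "orientation" of the camera in the world; the wrist camera has in their place "T_tool_cam" (4x4, takes a point from camera to tool coordinates, whose origin is the TCP and whose axes are the flange's). Camera axes: x right, y down, z forward; pixel columns grow to the right and rows downward; lengths in m; the calibration is good to about 2 mm. A picture is of the moment at which its call begins: read the wrist's pose just before it. camera_model takes no time and is no camera call.
- robot.hand_in(): hands the job in; it is judged then, once.
Trained networks look in the newest picture that a camera, given by its name, has taken for a name from the list of things; names that differ only in an ending like _2 or _b are one class to them, and where a whole thing is asked for, a point or a joint stands for the part that bears it (a point fixed in the world has none). Each returns a list of dicts, best first, with "score" (0 to 1); they miss things now and then, are a little off and sometimes report something else, mostly with a low value. They report only what shows in the picture. A call takes as long as a camera call.
- robot.search_frame(name, camera): "rect" ([left, top, right, bottom] in pixels, round what is visible of it).
The state is a dict: "time": time; "q": joint angles; "joint_velocities": joint speeds; "joint_torque": joint torques, N m; "position": TCP position; "tool_rot": TCP orientation; "ft_force": force on the tool from outside, world axes, zero at the start; "moment": the same for the moment, N m; "grip_width": finger opening in m; "grip_force": force on a finger pad.
Only numpy, scipy, OpenCV 4.12 (cv2) and the standard library are available. Lean on these libraries where they do the work, as an engineer would, in place of code of your own. Each camera call takes 0.05 s, during which the arm holds its last target. There are 200 camera calls.

### The job

Raise the tablet feeder's clear cover by its handle until it stands upright on its stiff hinge, no further, and leave it standing there. Then lift out the rotor with the blue drive hub and hold it up to the inspection camera for its wear check: the end face of the blue hub centred on the lens, square to it and 110 mm in front of it. Finish while still holding the rotor there in the air, touching neither the camera nor the feeder, with the other rotors left in their bearings and the rest of the deck undisturbed.

Things in the scene. Friction and masses are not known exactly. Their poses are not given: they have to be found in the camera images.
- feeder: Tablet feeder, fixed, base 190 x 310 mm; origin under its middle, on the deck; -x its front, y its long way (motor 130 mm high at the +y end). Three rotors lie along its x, axes 55 mm up, at y = -88, 0, +88 mm (any in any place), 42 mm free between barrels, 20 mm under. Shafts lie loose in open-topped slots of two 64 mm high plates at x = -59 and +59 mm: lift straight up
- cover (a joint): Clear cover over the rotors, 147 mm deep, 290 wide, 93 mm high when shut, hinged along its far (+x) edge. Radians: 0 shut, 1.57 upright (front edge then uppermost, 217 mm up), 2.2 its stop. Starts at 0 to 0.25. Stiff friction hinge: stays where left, takes 4 to 8 N at the handle
- cover_hinge (a point): Middle of the cover's hinge line, which runs along the feeder's y, 70 mm above the deck. Axes as the feeder's
- cover_handle (a point): Middle of the cover's black bow handle: round bar 10 mm thick, 100 mm long, parallel to the hinge, bar centre 42 mm off the cover's outer face, 35 mm from its front edge. Turns with the cover: shut, it lies 112 mm in front of (-x) and 65 mm above the hinge line; upright, 65 mm behind (+x) and 112 mm above it
- rotor: White plastic rotor: barrel of 14 vanes, 46 mm across, 100 mm long, on a 10 mm shaft; about 240 g. Origin on its axis, mid-barrel (balance point 5 mm towards the hub); x along the axis, y and z may turn about it. This one has the BLUE drive hub, 26 mm across, 18 mm long, ending at x = -86 mm. In the feeder the hubs point to its front, outside the front plate
- rotor_face (a point): Centre of the blue hub's end face, 86 mm from the rotor's origin, towards its -x. Axes as the rotor's
- rotor_b: White plastic rotor: barrel of 14 vanes, 46 mm across, 100 mm long, on a 10 mm shaft; about 240 g. Origin on its axis, mid-barrel (balance point 5 mm towards the hub); x along the axis, y and z may turn about it. Grey hub: leave it in its bearings
- rotor_c: White plastic rotor: barrel of 14 vanes, 46 mm across, 100 mm long, on a 10 mm shaft; about 240 g. Origin on its axis, mid-barrel (balance point 5 mm towards the hub); x along the axis, y and z may turn about it. Grey hub: leave it in its bearings
- stand: Inspection camera's stand, fixed: grey base 170 x 130 mm, steel column 24 mm thick, 434 mm high, 70 mm behind (-x of) the origin, which is on the deck. x is the way the camera looks, seen from above. The camera head's height on the column varies; its clamp is tight
- lens (a point): Centre of the camera's lens front, inside a 70 mm ring light set 10 mm back; 100 mm along the stand's x from its origin, 257 to 317 mm above the deck. x is the way it looks: away from the stand and 25 degrees downwards; y level
- focus (a point): The point 110 mm straight in front of the lens, where the hub's face belongs; nothing stands there. Axes as the lens's: x along the view, away from the camera, 25 degrees downwards
- jar: Amber jar with white cap, 56 mm across, 75 mm high; origin at its foot. Leave alone
- screwdriver: Red-handled screwdriver lying on the deck. Leave alone
- wrench: Steel wrench lying on the deck. Leave alone
- hub_a: Grey spare hub in an open steel tray 35 mm high, a ring 28 mm across, 18 mm high; leave alone
- hub_b: The other grey spare hub in the tray; leave alone

How it is judged:
On the way, in this order (a step that is already met when the one before it is completed fails the run):
1. the cover stands about upright (78 to 102 degrees), let go (value of joint cover between 1.36 and 1.78 rad and contact force between the fingers and feeder below 0.1 N and velocity of joint cover below 0.1 rad/s), for 0.3 s.
2. the blue-hubbed rotor is lifted clear of its bearings in the gripper, the cover still upright (value of joint cover between 1.36 and 1.78 rad and height (world z) of rotor above 0.12 m and contact force between the fingers and rotor above 2 N), for 0.2 s.
At the end, for the whole second after the job is handed in: Gripper holds the blue-hubbed rotor still in the air, touching nothing else; hub face within 20 mm along the view and 15 mm across it of the point 110 mm before the lens; axis within 10 deg of the view, hub towards the lens; cover left at 78 to 102 deg (value of joint cover between 1.36 and 1.78 rad and x of rotor_face in the frame of focus between -0.02 and 0.02 m and y of rotor_face in the frame of focus between -0.015 and 0.015 m and z of rotor_face in the frame of focus between -0.015 and 0.015 m and angle between the x axis of rotor and the x axis of focus, either way round below 0.17 rad and x of rotor in the frame of focus above 0.03 m and contact force between the fingers and rotor above 2 N and contact force between rotor and stand below 0.1 N and contact force between each of rotor, the fingers, the arm and feeder below 0.1 N and height (world z) of rotor above 0.13 m and linear speed of rotor below 0.03 m/s and angular speed of rotor below 0.2 rad/s); the arm keeps its last pose, push and grip.
It fails at once if the cover is thrown back well past upright (beyond 112 degrees) (value of joint cover above 1.95 rad).
It fails at once if a grey-hubbed rotor is lifted or pushed out of its bearings (moved over 12 mm) (distance of any of rotor_b, rotor_c from where it was at the start of the episode above 0.012 m).
It fails at once if the camera or its stand is struck by the rotor or the robot, or its head is shifted (contact force between any of rotor, the arm, the fingers and stand above 1 N or distance of focus from where it was at the start of the episode above 0.006 m).
It fails at once if something else on the deck is pushed out of place (over 25 mm) (distance of any of jar, screwdriver, wrench, hub_a, hub_b from where it was at the start of the episode above 0.025 m).
It also fails if it takes over 64 s, if anything falls off the work surface, if the arm or the gripper's body presses on something with over 40 N, if the wrist force passes 120 N, or if a joint passes its speed limit or range.

## Working session

There is one attempt and no reset: what is moved stays moved. The work goes in short steps, Python scripts to look and compute and a shell command to move; the robot and the scene stay as the last step left them, time stands still between calls to the robot, and variables do not carry over. Pictures are saved under pics/ and viewed, at most 10 in all, crops included, and the job is handed in when it is done.

```bash
ls; mkdir -p pics
python3 - <<'E'
from rig import robot
import cv2,numpy as np
for n in ["scene","top"]:
    im=robot.camera(n); cv2.imwrite(f"pics/{n}0.png",cv2.resize(im[:,:,::-1],(800,600),interpolation=cv2.INTER_CUBIC))
    print(n,robot.camera_model(n))
    for t in ["feeder","cover","cover_handle","rotor","stand","lens","jar"]:
        print(t,[(np.round(d["rect"]).tolist(),round(d["score"],2)) for d in robot.search_frame(t,n)][:3])
print(robot.camera_model("wrist")); print(robot.get_obs())
E
```

```text
pics
scene {'fx': 498.68040587747294, 'fy': 498.68040587747294, 'cx': 260.3110561889598, 'cy': 184.0614141567176, 'k1': -0.08371549433969341, 'xyz': array([ 1.44011125, -0.59464973,  0.99522428]), 'orientation': array([ 0.80015378,  0.41575233, -0.19543838, -0.38562646])}
feeder [([236.0, 132.0, 366.0, 233.0], 0.65)]
cover [([240.0, 149.0, 340.0, 206.0], 0.64)]
cover_handle [([240.0, 146.0, 344.0, 213.0], 0.62), ([159.0, 211.0, 180.0, 243.0], 0.56)]
rotor [([47.0, 153.0, 148.0, 194.0], 0.39), ([233.0, 132.0, 369.0, 230.0], 0.21)]
stand [([43.0, 130.0, 145.0, 288.0], 0.82)]
lens [([314.0, 133.0, 324.0, 139.0], 0.62), ([47.0, 162.0, 142.0, 192.0], 0.59), ([43.0, 131.0, 147.0, 290.0], 0.44)]
jar [([159.0, 210.0, 179.0, 242.0], 0.97)]
top {'fx': 447.035623482057, 'fy': 447.035623482057, 'cx': 254.82991678605248, 'cy': 183.48558161687976, 'k1': -0.15441849852390183, 'xyz': array([0.34331803, 0.04694047, 1.42792088]), 'orientation': array([-0.70417283,  0.70474235, -0.05923848,  0.06300515])}
feeder [([139.0, 173.0, 265.0, 238.0], 0.83)]
cover [([169.0, 172.0, 263.0, 226.0], 0.8), ([381.0,
[... 820 characters left out ...]
}
{'time': 0.8, 'q': array([ 1.16253362e+00,  5.27450836e-01,  1.43267052e+00, -3.99237237e-05,
        1.18141573e+00, -1.78504718e-01]), 'joint_velocities': array([-0.00071372, -0.00024246,  0.00023013,  0.00180698, -0.00052917,
       -0.00108545]), 'joint_torque': array([ 4.28792157e-05, -4.39942288e+01, -1.76981413e+01,  6.34158519e-02,
        5.02539659e-02, -9.98028156e-06]), 'position': array([0.14232164, 0.60857068, 0.18808804]), 'tool_rot': array([1.14618954e-01, 9.93409530e-01, 2.12598624e-05, 2.57147903e-05]), 'ft_force': array([-0.93320687, -0.22932386,  0.24185187]), 'moment': array([ 0.00199483,  0.00412544, -0.0156324 ]), 'grip_force': 0.0, 'grip_width': 0.08703578332436232}
```

View pics/top0.png

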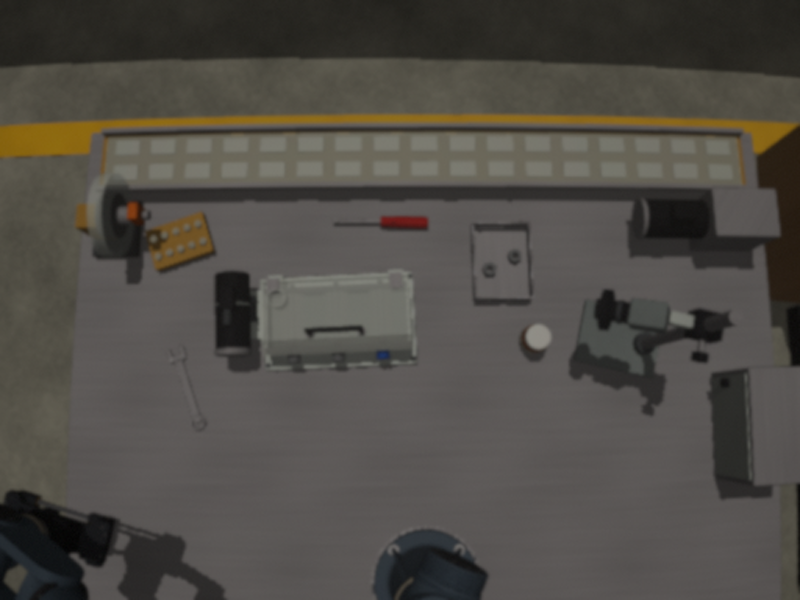

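View pics/scene0.png

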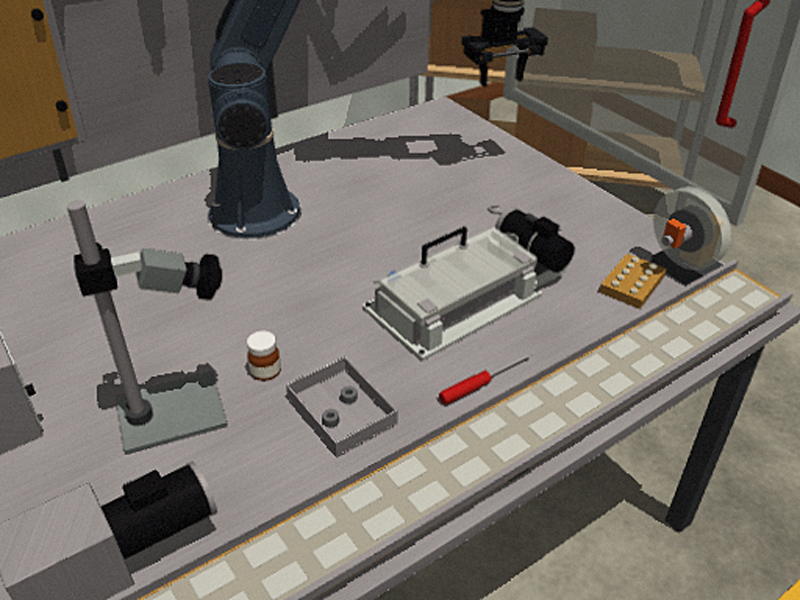

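The top view shows the feeder (motor left, +y) with the blue hub at zoomed (383,355), which is the rotor nearest the stand. The stand's camera head is at (605,310), looking left. I'll take rough positions now, then close-ups.

```bash
cat > h.py <<'E'
import numpy as np, cv2
from scipy.spatial.transform import Rotation as R
from rig import robot
def cam(n,obs=None):
    m=robot.camera_model(n)
    if n=="wrist":
        o=obs or robot.get_obs(); T=np.eye(4); T[:3,:3]=R.from_quat(o["tool_rot"]).as_matrix(); T[:3,3]=o["position"]
        T=T@np.array(m["T_tool_cam"])
    else:
        T=np.eye(4); T[:3,:3]=R.from_quat(m["orientation"]).as_matrix(); T[:3,3]=m["xyz"]
    K=np.array([[m["fx"],0,m["cx"]],[0,m["fy"],m["cy"]],[0,0,1.]]); return K,np.array([m["k1"],0,0,0.]),T
def ray(c,px):
    K,d,T=c; p=cv2.undistortPoints(np.array([[px]],float),K,d)[0,0]
    v=T[:3,:3]@np.r_[p,1]; return T[:3,3],v/np.linalg.norm(v)
def atz(c,px,z):
    o,v=ray(c,px); return o+v*(z-o[2])/v[2]
def proj(c,P):
    K,d,T=c; Q=(np.atleast_2d(P)-T[:3,3])@T[:3,:3]
    return cv2.projectPoints(Q,np.zeros(3),np.zeros(3),K,d)[0][:,0]
def tri(rs):
    A=0;b=0
    for o,v in rs:
        M=np.eye(3)-np.outer(v,v);A=A+M;b=b+M@o
    p=np.linalg.solve(A,b); return p,[np.linalg.norm(np.cross(v,p-o)) for o,v in rs]
E
python3 - <<'E'
from h import *
t=cam("top");s=cam("scene");z=1.5625
for n,p in dict(fl=(267,368),fr=(415,363)).items(): print(n,atz(t,np.array(p)/z,0.005).round(3))
print("hub",atz(t,np.array((383,355))/z,.055).round(3))
print("handle tri",tri([ray(t,np.array((334,330))/z),ray(s,np.array((444,240))/z)]))
print("lens",tri([ray(t,np.array((603,310))/z),ray(s,np.array((210,277))/z)]))
print("colfoot",atz(t,np.array((645,345))/z,.01).round(3),atz(s,np.array((137,412))/z,.02).round(3))
print("coltop",tri([ray(t,np.array((728,318))/z),ray(s,np.array((77,207))/z)]))
print("jar",atz(s,np.array((263,370))/z,0).round(3))
a=robot.camera("top");b=robot.camera("scene")
import cv2
def C(im,x,y,w,h):return cv2.resize(im[y:y+h,x:x+w,::-1],(400,300),interpolation=cv2.INTER_CUBIC)
cv2.imwrite("pics/c1.png",np.vstack([np.hstack([C(a,150,155,120,90),C(b,225,130,120,90)]),np.hstack([C(a,365,165,110,82),C(b,35,115,120,90)])]))
E
```

```text
fl [0.424 0.323 0.005]
fr [0.435 0.02  0.005]
hub [0.447 0.084 0.055]
handle tri (array([0.48837002, 0.17433791, 0.13192369]), [np.float64(0.0007295965565627181), np.float64(0.0007295965565627948)])
lens (array([ 0.50638404, -0.29564382,  0.26286281]), [np.float64(0.0002972796660388889), np.float64(0.00029727966603882106)])
colfoot [ 0.468 -0.457  0.01 ] [ 0.468 -0.451  0.02 ]
coltop (array([ 0.46934551, -0.44526374,  0.42539936]), [np.float64(0.0034410714874138454), np.float64(0.0034410714874137747)])
jar [ 0.479 -0.223  0.   ]
```

View pics/c1.png

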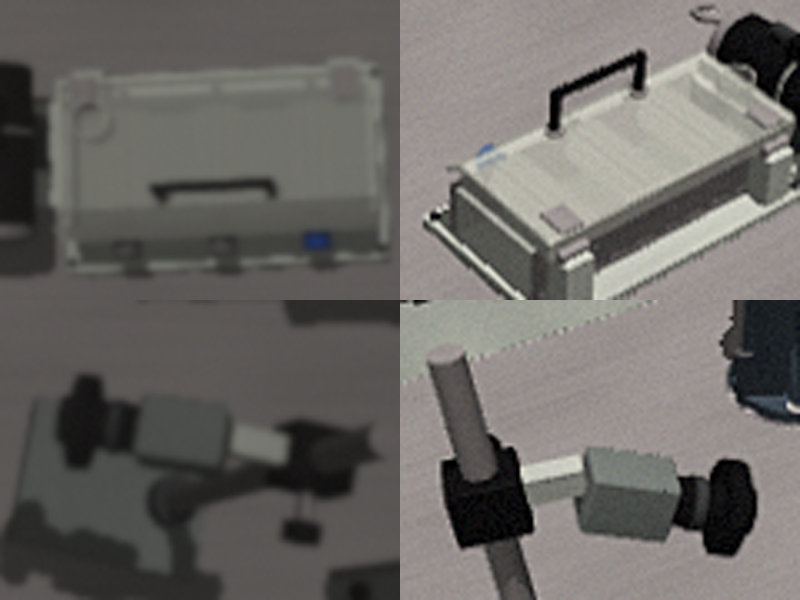

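The crops show the bar ends of the handle and the stand. In the top tile the bar runs (152,187) to (275,182). In the scene tile it runs (153,90) to (243,55). I'll triangulate those, along with the base corners.

Run:
```python
from h import *
t=cam("top");s=cam("scene")
T=lambda x,y:(150+x/3.333-.35,155+y/3.333-.35); S=lambda x,y:(225+x/3.333-.35,130+y/3.333-.35)
a,ra=tri([ray(t,T(152,188)),ray(s,S(244,54))]); b,rb=tri([ray(t,T(275,182)),ray(s,S(153,92))])
print(a.round(4),ra[0],b.round(4),rb[0],np.linalg.norm(a-b),"yaw",np.degrees(np.arctan2(b[1]-a[1],b[0]-a[0]))+90)
for n,p in dict(rl=(57,78),rr=(380,64),fl=(68,268),fr=(388,259)).items(): print(n,atz(t,T(*p),0.006).round(4))
o=robot.get_obs(); Rt=R.from_quat(o["tool_rot"])
# to look pose: tool down, tool x yaw 92deg
def tgt(p,yaw,tilt=(0,0,0)):
    y=np.radians(yaw);M=np.array([[np.cos(y),np.sin(y),0],[np.sin(y),-np.cos(y),0],[0,0,-1]]).T
    M=np.column_stack([[np.cos(y),np.sin(y),0],[np.sin(y),-np.cos(y),0],[0,0,-1]])
    print("dp",(Rt.inv().apply(np.array(p)-o["position"])*1000).round(1),"rot",(Rt.inv()*R.from_matrix(M)).as_rotvec().round(3))
tgt([.44,.15,.35],92)
```

```text
[0.4877 0.2273 0.1391] 0.00037422813599342116 [0.4928 0.1201 0.1433] 0.000859034864872335 0.10746642726620649 yaw 2.7293675936811894
rl [0.6103 0.3416 0.006 ]
rr [0.6236 0.0259 0.006 ]
fl [0.4251 0.3252 0.006 ]
fr [0.4344 0.0189 0.006 ]
dp [-394.3 -378.7 -161.9] rot [ 0.    -0.     1.306]
```

```bash
python3 -m jog '{"dp":[[-60,-50,-160],[-394,-379,-162],[-394,-379,-162],[-394,-379,-162],[-394,-379,-162],[-394,-379,-162],[-394,-379,-162],[-394,-379,-162],[-394,-379,-162],[-394,-379,-162],[-394,-379,-162],[-394,-379,-162]],"delta_rot":[[0,0,0],[0,0,1.306],[0,0,1.306],[0,0,1.306],[0,0,1.306],[0,0,1.306],[0,0,1.306],[0,0,1.306],[0,0,1.306],[0,0,1.306],[0,0,1.306],[0,0,1.306]],"gripper":[1,1,1,1,1,1,1,1,1,1,1,1]}'
```

```text
time: 2.1
position: [0.4411, 0.1473, 0.3511]
tool_rot: [0.695, 0.719, 0.001, 0.001]
ft_force: [-0.4, 1.0, -0.2]
grip_width: 0.0871
grip_force: 0.0
```

```bash
python3 -m jog '{"dp":[[0,0,0],[0,0,0],[0,0,0]],"delta_rot":[[0,0,0],[0,0,0],[0,0,0]],"gripper":[0,0,0]}'
python3 - <<'E'
from h import *
o=robot.get_obs();im=robot.camera("wrist");print(o["time"],o["position"],o["q"].round(3))
cv2.imwrite("pics/w1.png",cv2.resize(im[:,:,::-1],(800,600),interpolation=cv2.INTER_CUBIC))
np.savez("w1.npz",im=im,p=o["position"],q=o["tool_rot"])
E
```

```text
time: 2.4
position: [0.4386, 0.1505, 0.3497]
tool_rot: [0.694, 0.72, -0.0, -0.001]
ft_force: [0.8, 1.1, -0.2]
grip_width: 0.071
grip_force: 0.0
2.4 [0.43860848 0.15045205 0.34967011] [8.800e-02 1.340e-01 1.576e+00 1.000e-03 1.433e+00 5.200e-02]
```

View pics/w1.png

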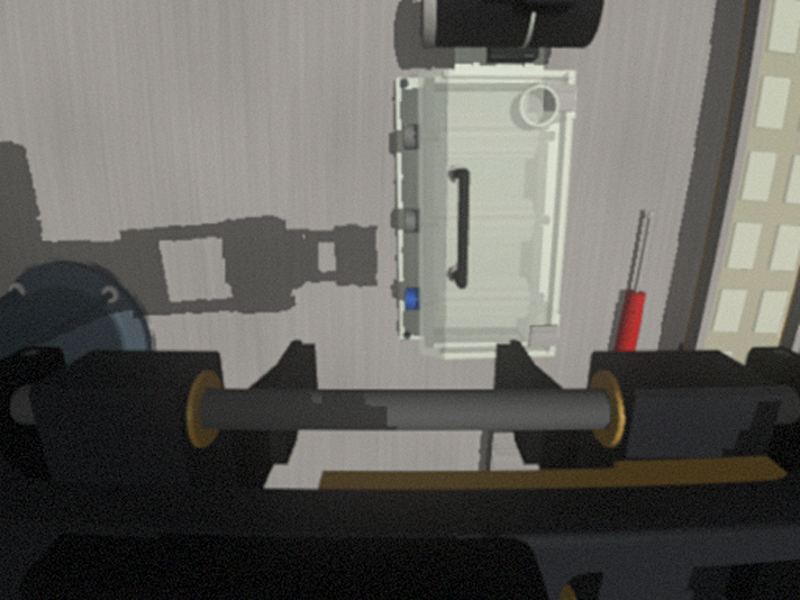

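The wrist picture shows the bar from (462,172) to (462,285) and the hubs at (411,137), (405,219) and (411,299), the last one blue. The front base corners are at (398,80) and (401,338). I'll fit the feeder pose from all the views.

```bash
cat > fit.py <<'E'
from h import *
from scipy.optimize import least_squares
d=np.load("w1.npz"); w=cam("wrist",dict(tool_rot=d["q"],position=d["p"])); t=cam("top");s=cam("scene")
W=lambda x,y:((x+.5)/1.5625-.5,(y+.5)/1.5625-.5)
T=lambda x,y:(150+x/3.333-.35,155+y/3.333-.35); S=lambda x,y:(225+x/3.333-.35,130+y/3.333-.35)
obs=[(w,W(462,172),"h",1),(w,W(462,285),"h",-1),(t,T(155,188),"h",1),(t,T(273,182),"h",-1),(s,S(241,55),"h",1),(s,S(155,91),"h",-1),
 (w,W(411,137),"b",(-.077,.088,.062)),(w,W(411,299),"b",(-.077,-.088,.062)),(w,W(405,219),"b",(-.079,0,.062)),
 (t,T(317,240),"b",(-.077,-.088,.064)),
 (w,W(397,80),"b",(-.095,.155,.006)),(w,W(401,338),"b",(-.095,-.155,.006)),(t,T(68,268),"b",(-.095,.155,.006)),(t,T(388,259),"b",(-.095,-.155,.006))]
def pts(p):
    x,y,a,ph,hx=p;Rz=R.from_euler("z",a).as_matrix();o=np.array([x,y,0]);P=[]
    for c,px,k,v in obs:
        if k=="h":
            q=np.array([hx-.112*np.cos(ph)+.065*np.sin(ph),v*.048,.070+.065*np.cos(ph)+.112*np.sin(ph)])
        else:q=np.array(v)
        P.append(o+Rz@q)
    return P
def res(p):return np.concatenate([proj(o[0],P)[0]-o[1] for o,P in zip(obs,pts(p))])
r=least_squares(res,[.525,.175,.04,.05,.07],loss="soft_l1")
if __name__=="__main__":
    print(r.x.round(4));print(res(r.x).reshape(-1,2).round(1).tolist());print(pts(r.x)[0],pts(r.x)[1])
E
python3 fit.py
```

```text
[0.522  0.1757 0.0424 0.0589 0.0755]
[[1.1, 2.7], [-0.6, -1.8], [0.6, -0.1], [-1.8, 0.4], [-0.5, -0.4], [0.6, -0.1], [0.5, -0.7], [0.8, 0.7], [3.3, 1.6], [0.2, -0.2], [-1.4, -1.4], [-2.1, 0.0], [-0.4, 1.5], [0.7, 0.3]]
[0.48745702 0.22225264 0.14148507] [0.49152289 0.12633878 0.14148507]
```

```bash
cat >> h.py <<'E'
def down(yaw,tx=0,ty=0):
    y=np.radians(yaw);M=np.column_stack([[np.cos(y),np.sin(y),0],[np.sin(y),-np.cos(y),0],[0,0,-1]])
    return R.from_matrix(M)*R.from_rotvec(np.radians([tx,ty,0]))
def rel(p,Rg,o=None):   # p = grasp point wanted
    o=o or robot.get_obs();Rt=R.from_quat(o["tool_rot"]); p=np.array(p)+Rg.apply([0,0,.019])
    print("dp",(Rt.inv().apply(p-o["position"])*1000).round(1),"rot",(Rt.inv()*Rg).as_rotvec().round(3))
E
python3 - <<'E'
from h import *
rel([.4895,.1743,.1815],down(92.4)); rel([.4895,.1743,.1415],down(92.4))
E
```

```text
dp [ 21.6  52.  187.1] rot [-0.001 -0.    -0.005]
dp [ 21.6  52.1 227.1] rot [-0.001 -0.    -0.005]
```

```bash
python3 -m jog '{"dp":[[8,20,45],[15,40,90],[22,52,135],[22,52,170],[22,52,195],[22,52,215],[22,52,227],[22,52,227],[22,52,227],[22,52,227],[22,52,227],[22,52,227]],"delta_rot":[[0,0,0],[0,0,0],[0,0,-0.005],[0,0,-0.005],[0,0,-0.005],[0,0,-0.005],[0,0,-0.005],[0,0,-0.005],[0,0,-0.005],[0,0,-0.005],[0,0,-0.005],[0,0,-0.005]],"gripper":[0,0,0,0,0,0,0,0,-1,-1,-1,-1]}' 20
python3 - <<'E'
from h import *
im=robot.camera("wrist");o=robot.get_obs();print(o)
cv2.imwrite("pics/w2.png",im[:,:,::-1])
E
```

```text
time: 3.65
position: [0.4914, 0.1736, 0.1239]
tool_rot: [0.693, 0.721, 0.001, 0.001]
ft_force: [-0.3, -0.7, 0.0]
grip_width: 0.0194
grip_force: 0.0
{'time': 3.7, 'q': array([1.24970277e-01, 4.80019516e-01, 1.75813535e+00, 1.80324033e-05,
       9.01995422e-01, 8.50924614e-02]), 'joint_velocities': array([-1.11958400e-03,  4.74744165e-03,  3.02860881e-03,  2.32664291e-05,
       -1.31547991e-03, -1.21510264e-04]), 'joint_torque': array([ 3.49821837e-02, -3.73192620e+01, -1.31884396e+01,  6.39034691e-02,
        2.42638774e-02,  3.11055537e-04]), 'position': array([0.49126676, 0.17359266, 0.1237368 ]), 'tool_rot': array([6.92872072e-01, 7.21060172e-01, 5.65059401e-04, 4.48179438e-04]), 'ft_force': array([1.08378348, 0.04242641, 0.13486977]), 'moment': array([-0.05064907,  0.06798101, -0.02900048]), 'grip_force': 0.0, 'grip_width': 0.015531375902891782}
```

```bash
python3 -m jog '{"dp":[[0,0,0],[0,0,0],[0,0,0]],"delta_rot":[[0,0,0],[0,0,0],[0,0,0]],"gripper":[-1,-1,-1]}' 20
```

```text
time: 4.0
position: [0.4909, 0.1735, 0.1231]
tool_rot: [0.693, 0.721, -0.0, 0.0]
ft_force: [0.2, 0.0, -0.0]
grip_width: 0.0009
grip_force: 0.0
```

The fingers closed on nothing, so I need to look.

Run:
```python
from h import *
w=robot.camera("wrist");s=robot.camera("scene")
c=proj(cam("scene"),[.49,.174,.14])[0].astype(int);print(c)
S=cv2.resize(s[c[1]-50:c[1]+40,c[0]-50:c[0]+50,::-1],(400,360),interpolation=cv2.INTER_CUBIC)
W=cv2.resize(w[:,:,::-1],(400,300));W=np.vstack([W,np.zeros((60,400,3),np.uint8)])
cv2.imwrite("pics/c2.png",np.hstack([S,W]))
```

```text
[284 151]
```

View pics/c2.png

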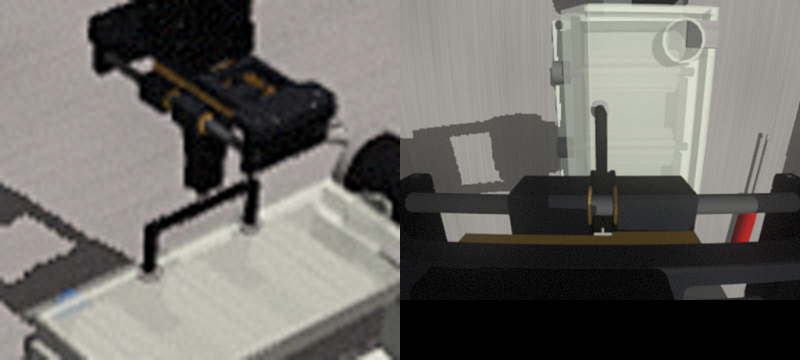

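Run:
```python
from h import *
o=robot.get_obs();s=cam("scene")
f=lambda P:((proj(s,P)[0]-[234,101])*4).round()
print("tcp",f(o["position"]),"bar",f([.4875,.222,.1415]),f([.4915,.1263,.1415]),f([.4875,.222,.125]),f([.4915,.1263,.125]))
print("base",f([.4319,.0169,.006]))
w=cam("wrist",o); g=lambda P:(proj(w,P)[0]*400/512).round()
print("wrist tcp",g(o["position"]),"bar",g([.4875,.222,.1415]),g([.4875,.222,.125]))
print("rays", [ray(s,np.array(p)/4+[234,101]) for p in[(205,190)]])
```

```text
tcp [200. 222.] bar [249. 179.] [151. 223.] [248. 197.] [150. 242.]
base [-13. 377.]
wrist tcp [202. 167.] bar [201. 118.] [201. 115.]
rays [(array([ 1.44011125, -0.59464973,  0.99522428]), array([-0.63879068,  0.51894902, -0.56801267]))]
```

Run:
```python
from h import *
im=robot.camera("scene");print(im[138:164,270:300].mean(2).astype(int))
```

```text
[[160 155 155 152 149 154 149 151 156 151  12   0  15   0   6   6  11   4
   10  10  60 153 120  72  17   6   6  10  15   5]
 [159 155 152 153 153 147 151 157 156 154  37   0   5   6   1   9  10   0
    4   0  80 184 171 142  46   0  13   8  30  14]
 [155 148 148 151 150 150 152 156 160 159  63   0  14   3   6   6   6  14
    1  29 104 175 169 158  66   0   9  20  31  10]
 [154 153 154 150 155 158 155 155 163 156  65   0  12  13   1   2   1   4
    0  47 139 169 167 162  44   0  16  12  22   3]
 [154 152 158 154 154 156 153 155 166 161  63   0  11  10  12   4   1  10
    0  41 133 167 168 159  12   3   0   0   2   0]
 [153 155 158 160 160 153 155 155 164 156  47   0  12   8   0  11   9   0
    0  42 140 167 170 158  34   4   4  10  41  55]
 [161 159 158 150 157 158 156 161 168 162  19   0   5  11  13   4  16   8
    1  49 159 163 167 160 113  60   4  65 114 138]
 [157 156 153 153 156 162 158 162 163 159  17   4   6  17   0   0  10   1
    0  67 187 166 173 174 145 105  22  78 122 175]
 [158 154 156 159 158 163 156 160 166 155  14   0  11  11  13   4   0   0
    0  60 184 170 141 118 
[... 1450 characters left out ...]
146 152 152 157 158 171
  182 201 208 199 195 177 101 126 126 126 138 177]
 [ 21   9   4  43 138 167 159 151 152 150 150 152 155 154 155 169 179 200
  206 210 205 196 168 167 149 130 134 142 165 187]
 [ 10   0  21  82 169 158 151 148 150 148 151 152 154 171 188 201 206 210
  207 203 202 194 175 172 178 182 184 193 196 184]
 [  9   0  28  97 167 152 155 148 149 153 160 175 186 204 208 206 207 203
  195 194 193 181 175 173 175 179 176 188 188 194]
 [  0   1  16  84 157 149 158 151 164 172 194 202 209 209 201 200 193 195
  179 181 169 174 177 177 177 171 177 180 185 192]
 [  0   0  21  83 139 139 162 181 198 197 210 209 208 203 196 197 180 183
  173 175 176 174 172 173 176 175 184 190 188 184]]
```

Run:
```python
from h import *
im=robot.camera("wrist");print(im[196:250:2,236:284:2].mean(2).astype(int))
```

```text
[[141 145 157 160 179 190 183 103  45  45  48  54  47  47  70 184 189 184
  183 187 185 185 188 182]
 [136 146 152 158 178 183 185 106  41  45  50  47  50  46  69 178 182 181
  186 182 180 182 180 186]
 [136 139 152 153 179 185 182 122  43  47  47  49  52  47  69 178 181 181
  184 182 183 184 182 184]
 [141 138 154 154 176 184 179 128  40  46  50  47  47  44  73 176 178 182
  180 181 180 183 186 185]
 [139 137 152 155 178 185 181 125  41  49  41  52  45  48  68 177 181 185
  182 185 184 189 184 181]
 [140 141 152 153 169 184 186 125  39  40  41  45  44  45  69 178 182 183
  184 185 186 184 186 184]
 [137 138 152 157 175 186 183 127  39  45  40  47  48  40  71 183 184 186
  185 186 186 186 186 187]
 [137 133 149 154 171 186 178 124  42  41  50  48  42  48  72 181 181 181
  181 180 180 182 179 179]
 [138 135 146 149 172 185 181 130  34  46  46  45  46  42  68 179 180 181
  184 183 178 185 181 180]
 [135 138 145 153 171 185 182 152  35  52  51  39  43  43  67 173 178 176
  181 182 184 185 180 180]
 [138 136 139 150 169 176 176 150  40  43  45  39  42  40  68 180 179 178
  182 184 182 18
[... 927 characters left out ...]
31  37  40  36  31  32  35  35  39  23  36  40  37  41  35  33  39
   36  34  41  37  37  41]
 [ 35  32  32  38  57  38  33  33  38  38  33  32  36  40  32  34  32  34
   42  52  48  37  36  41]
 [ 23  34  39  43  69  52  30  35  35  32  29  31  34  32  34  32  40  33
   41  63  47  34  33  38]
 [ 33  26  24  53  76  66  34  25  38  41  31  29  29  29  36  25  43  28
   45  64  51  36  31  39]
 [ 27  33  29  57  86  66  24  35  26  36  39  31  27  37  33  28  29  32
   51  63  50  31  43  40]
 [ 35  37  29  69  83  63  18  22  34  21  40  23  30  33  37  28  37  28
   47  63  57  30  37  35]
 [ 30  27  27  71 101  64  34  26  29  27  34  38  38  38  34  27  36  33
   44  64  55  36  38  35]]
```

The tip sits higher than the bar in both views, so I'll open, go 15 mm lower and close again while watching the force.

```bash
python3 -m jog '{"dp":[[0,0,0],[0,0,0],[0,0,0],[0,0,0],[0,0,0],[0,0,5],[0,0,10],[0,0,14],[0,0,14],[0,0,14]],"delta_rot":[[0,0,0],[0,0,0],[0,0,0],[0,0,0],[0,0,0],[0,0,0],[0,0,0],[0,0,0],[0,0,0],[0,0,0]],"gripper":[0,0,0,0,0,0,0,0,0,0]}' 20; python3 -m jog '{"dp":[[0,0,0],[0,0,0],[0,0,0],[0,0,0],[0,0,0],[0,0,0],[0,0,0]],"delta_rot":[[0,0,0],[0,0,0],[0,0,0],[0,0,0],[0,0,0],[0,0,0],[0,0,0]],"gripper":[-1,-1,-1,-1,-1,-1,-1]}' 20;python3 - <<'E'
from h import *
im=robot.camera("wrist");print(im[196:236:2,236:284:2].mean(2).astype(int))
im=robot.camera("scene");print(im[144:164,276:294].mean(2).astype(int))
E
```

```text
time: 5.2
position: [0.4907, 0.1735, 0.1088]
tool_rot: [0.693, 0.721, -0.0, -0.0]
ft_force: [0.4, 0.2, 0.4]
grip_width: 0.0433
grip_force: 0.0
time: 5.9
position: [0.4897, 0.1736, 0.1092]
tool_rot: [0.693, 0.721, -0.001, -0.001]
ft_force: [-3.1, -0.1, 5.4]
grip_width: 0.0016
grip_force: 3.1
[[142 143 151 152 171 181 183 153  40  47  48  47  48  52  47  80 179 181
  186 181 185 182 184 182]
 [140 146 153 156 171 189 187 157  35  46  43  47  52  46  46  86 188 186
  186 187 188 187 185 187]
 [137 142 151 154 173 189 184 153  37  48  41  48  46  48  46  89 182 188
  186 188 188 188 183 186]
 [139 142 154 158 170 186 187 157  47  44  45  49  42  51  48  84 181 183
  184 183 187 184 186 181]
 [134 140 149 153 171 184 182 155  39  51  49  49  48  47  43  83 185 182
  184 179 184 182 187 182]
 [141 140 148 149 169 186 184 152  43  48  43  48  47  46  43  82 178 182
  181 180 185 181 182 183]
 [137 140 158 150 170 189 184 155  38  49  53  45  42  45  45  83 181 185
  182 183 184 183 182 184]
 [139 139 146 154 166 186 183 156  42  42  40  46  45  49  41  78 180 181
  180 182 183 182 185 185]

[... 2013 characters left out ...]
152 154 152 153 146 137]
 [  0   0   0   8  44  55 107 126 167 158 156 150 146 147 148 144 139 139]
 [  0   4  40  53 123 126 161 160 152 153 150 152 152 152 159 148 151 146]
 [ 55 106 124 126 162 160 150 151 150 149 148 150 156 169 177 179 184 163]
 [131 170 158 158 149 150 144 151 153 154 157 163 183 196 211 201 186 149]
 [156 153 147 146 147 152 153 152 157 171 176 198 206 209 210 194 168 167]
 [149 144 150 147 152 152 154 165 176 203 207 206 209 205 204 196 166 179]
 [152 149 150 155 157 172 187 206 209 213 206 206 196 197 190 183 174 176]
 [154 156 167 171 186 201 212 211 206 206 195 196 175 182 170 174 177 172]
 [158 174 196 202 210 206 205 203 198 198 181 176 175 172 174 179 174 178]]
```

The fingers are pinching the top of the bar: 3.1 N with only a 1.6 mm opening. In both cameras the real fingertips sit about 30 mm behind the reported TCP. I'll go down another 22 mm.

```bash
python3 -m jog '{"dp":[[0,0,-5],[0,0,-5],[0,0,-5],[0,0,-5],[0,0,-5],[0,0,0],[0,0,7],[0,0,14],[0,0,20],[0,0,22],[0,0,22]],"delta_rot":[[0,0,0],[0,0,0],[0,0,0],[0,0,0],[0,0,0],[0,0,0],[0,0,0],[0,0,0],[0,0,0],[0,0,0],[0,0,0]],"gripper":[0,0,0,0,0,0,0,0,0,0,0]}' 20; python3 -m jog '{"dp":[[0,0,0],[0,0,0],[0,0,0],[0,0,0],[0,0,0],[0,0,0],[0,0,0]],"delta_rot":[[0,0,0],[0,0,0],[0,0,0],[0,0,0],[0,0,0],[0,0,0],[0,0,0]],"gripper":[-1,-1,-1,-1,-1,-1,-1]}' 20;python3 - <<'E'
from h import *
w=robot.camera("wrist");s=robot.camera("scene");o=robot.get_obs();print(o["time"],o["grip_width"],o["q"].round(2))
S=cv2.resize(s[90:190,224:344,::-1],(432,360),interpolation=cv2.INTER_CUBIC)
W=cv2.resize(w[80:350,80:450,::-1],(368,268),interpolation=cv2.INTER_AREA);W=np.vstack([W,np.zeros((92,368,3),np.uint8)])
cv2.imwrite("pics/c3.png",np.hstack([S,W]))
E
```

```text
time: 7.1
position: [0.4905, 0.1735, 0.0864]
tool_rot: [0.693, 0.721, -0.0, -0.0]
ft_force: [0.1, -0.2, -0.1]
grip_width: 0.0435
grip_force: 0.0
time: 7.8
position: [0.4894, 0.1735, 0.087]
tool_rot: [0.693, 0.721, -0.001, -0.001]
ft_force: [-2.8, 0.9, 3.7]
grip_width: 0.009
grip_force: 20.0
7.9 0.009550745581984276 [0.13 0.54 1.79 0.   0.82 0.09]
```

View pics/c3.png

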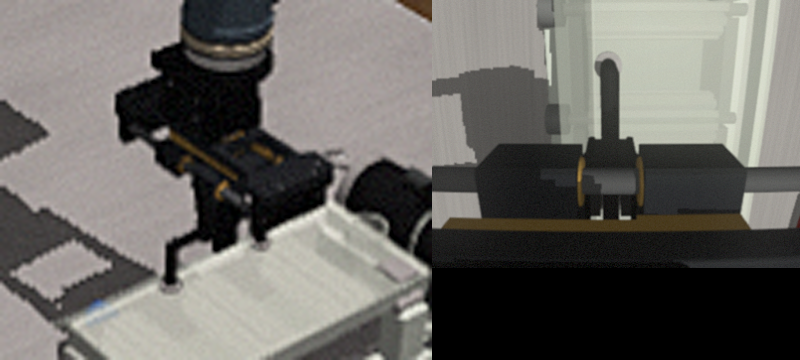

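The bar is gripped at 9 mm and 20 N. Next I'll work out the arc, with a gentle 20° tool tilt.

```bash
cat > arc.py <<'E'
import numpy as np
from scipy.spatial.transform import Rotation as R
d=52.
def pose(ph,ph0=.04,ph1=1.62,tmax=20):
    b=np.array([-112*np.cos(ph)+65*np.sin(ph),65*np.cos(ph)+112*np.sin(ph)]) # fwd, up
    a=np.radians(tmax)*(ph-ph0)/(ph1-ph0)
    # tool plane coords: y fwd, z down
    P=np.array([0,b[0],-b[1]]); Rt=R.from_rotvec([a,0,0]); return P+Rt.apply([0,0,d]),Rt
def rows(phs,ref):
    P0,R0=pose(ref)
    for f in phs:
        P,Rr=pose(f); print(round(f,2),(R0.inv().apply(P-P0)).round(0).astype(int).tolist(),(R0.inv()*Rr).as_rotvec().round(3).tolist())
g=np.linspace(.04,1.62,25)
rows(g[1:9],g[0]);print();rows(g[9:17],g[8]);print();rows(g[17:],g[16])
E
python3 arc.py
```

```text
0.11 [0, 4, -7] [0.015, 0.0, 0.0]
0.17 [0, 9, -14] [0.029, 0.0, 0.0]
0.24 [0, 13, -20] [0.044, 0.0, 0.0]
0.3 [0, 19, -26] [0.058, 0.0, 0.0]
0.37 [0, 25, -32] [0.073, 0.0, 0.0]
0.44 [0, 31, -37] [0.087, 0.0, 0.0]
0.5 [0, 37, -42] [0.102, 0.0, 0.0]
0.57 [0, 44, -46] [0.116, 0.0, 0.0]

0.63 [0, 6, -5] [0.015, 0.0, 0.0]
0.7 [0, 13, -9] [0.029, 0.0, 0.0]
0.76 [0, 20, -12] [0.044, 0.0, 0.0]
0.83 [0, 27, -15] [0.058, 0.0, 0.0]
0.9 [0, 35, -18] [0.073, 0.0, 0.0]
0.96 [0, 42, -20] [0.087, 0.0, 0.0]
1.03 [0, 50, -21] [0.102, 0.0, 0.0]
1.09 [0, 58, -22] [0.116, 0.0, 0.0]

1.16 [0, 8, -1] [0.015, 0.0, 0.0]
1.23 [0, 15, -2] [0.029, 0.0, 0.0]
1.29 [0, 23, -2] [0.044, 0.0, 0.0]
1.36 [0, 31, -2] [0.058, 0.0, 0.0]
1.42 [0, 39, -1] [0.073, 0.0, 0.0]
1.49 [0, 46, 0] [0.087, 0.0, 0.0]
1.55 [0, 54, 2] [0.102, 0.0, 0.0]
1.62 [0, 61, 5] [0.116, 0.0, 0.0]
```

```bash
python3 -m jog '{"dp":[[0,4,-7],[0,9,-14],[0,13,-20],[0,19,-26],[0,25,-32],[0,31,-37],[0,37,-42],[0,44,-46],[0,44,-46]],"delta_rot":[[0.015,0,0],[0.029,0,0],[0.044,0,0],[0.058,0,0],[0.073,0,0],[0.087,0,0],[0.102,0,0],[0.116,0,0],[0.116,0,0]],"gripper":[-1,-1,-1,-1,-1,-1,-1,-1,-1]}' 20
```

```text
time: 8.8
position: [0.5295, 0.1754, 0.1333]
tool_rot: [0.691, 0.72, -0.046, -0.045]
ft_force: [-11.0, 0.3, 10.5]
grip_width: 0.0093
grip_force: 20.0
```

```bash
python3 -m jog '{"dp":[[0,4,-8],[0,10,-13],[0,17,-17],[0,25,-20],[0,33,-23],[0,40,-25],[0,48,-26],[0,56,-27],[0,56,-27]],"delta_rot":[[0.015,0,0],[0.029,0,0],[0.044,0,0],[0.058,0,0],[0.073,0,0],[0.087,0,0],[0.102,0,0],[0.116,0,0],[0.116,0,0]],"gripper":[-1,-1,-1,-1,-1,-1,-1,-1,-1]}' 20
```

```text
time: 9.7
position: [0.5931, 0.1786, 0.1528]
tool_rot: [0.688, 0.716, -0.084, -0.082]
ft_force: [-4.3, 2.6, 1.6]
grip_width: 0.009
grip_force: 20.0
```

```bash
python3 -m jog '{"dp":[[0,8,-1],[0,15,-2],[0,23,-2],[0,31,-2],[0,39,-1],[0,46,0],[0,54,2],[0,62,4],[0,62,4],[0,62,4]],"delta_rot":[[0.015,0,0],[0.029,0,0],[0.044,0,0],[0.058,0,0],[0.073,0,0],[0.087,0,0],[0.102,0,0],[0.116,0,0],[0.116,0,0],[0.116,0,0]],"gripper":[-1,-1,-1,-1,-1,-1,-1,-1,-1,-1]}' 20
python3 - <<'E'
from h import *
o=robot.get_obs();z=R.from_quat(o["tool_rot"]).apply([0,0,1]);b=o["position"]-.052*z;print(b)
a=.0424;c=b[:2]-[.522,.1757];fx=c@[np.cos(a),np.sin(a)]-.0755;fz=b[2]-.07
print(fx,fz,"phi",np.arctan2(65,-112)-np.arctan2(fz,fx))
E
```

```text
time: 10.7
position: [0.6544, 0.1813, 0.1349]
tool_rot: [0.682, 0.711, -0.122, -0.119]
ft_force: [2.2, 3.9, -0.1]
grip_width: 0.0089
grip_force: 20.0
[0.67189007 0.18191686 0.18385297]
0.0745188716403155 0.11385296645676204 phi 1.6244904398980853
```

```bash
python3 -m jog '{"dp":[[0,0,0],[0,0,0],[0,0,0],[0,0,0],[0,0,0],[0,0,-15],[0,0,-40],[0,0,-75],[0,0,-110],[0,0,-140],[0,0,-140],[0,0,-140]],"delta_rot":[[0,0,0],[0,0,0],[0,0,0],[0,0,0],[0,0,0],[0,0,0],[0,0,0],[0,0,0],[0,0,0],[0,0,0],[0,0,0],[0,0,0]],"gripper":[-0.4,-0.4,-0.4,-0.4,-0.4,-0.4,-0.4,-0.4,-0.4,-0.4,-0.4,-0.4]}' 20
python3 - <<'E'
from h import *
s=robot.camera("scene");t=robot.camera("top");o=robot.get_obs();print(o["position"],o["q"].round(2))
S=cv2.resize(s[90:190,214:344,::-1],(416,320),interpolation=cv2.INTER_CUBIC)
W=cv2.resize(t[140:260,130:290,::-1],(384,288),interpolation=cv2.INTER_CUBIC);W=np.vstack([W,np.zeros((32,384,3),np.uint8)])
cv2.imwrite("pics/c4.png",np.hstack([S,W]))
E
```

```text
time: 11.9
position: [0.7007, 0.1818, 0.267]
tool_rot: [0.683, 0.71, -0.124, -0.119]
ft_force: [0.2, -1.3, -1.1]
grip_width: 0.0265
grip_force: 0.0
[0.69936138 0.18182664 0.2649705 ] [0.09 0.83 0.68 0.02 1.99 0.06]
```

View pics/c4.png

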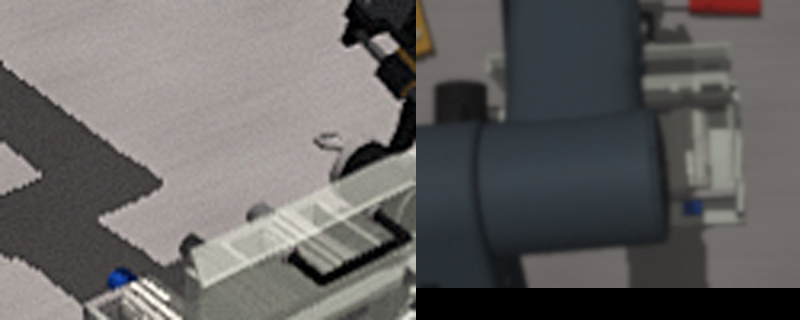

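The cover stands upright with the handle at its back, and the blue hub is exposed in the end slot. Next is an approach pose above the rotor.

```bash
sed -i 's/\[0,0,.019\]/[0,0,.050]/' h.py
python3 - <<'E'
from h import *
rel([.47,.088,.30],down(2.4,0,20))
E
```

```text
dp [ -84.5 -198.5   85.6] rot [-0.548  0.549  1.498]
```

```bash
python3 -m jog '{"dp":[[0,-20,-40],[-30,-70,-20],[-60,-120,20],[-84,-160,60],[-84,-198,86],[-84,-198,86],[-84,-198,86],[-84,-198,86],[-84,-198,86],[-84,-198,86],[-84,-198,86],[-84,-198,86]],"delta_rot":[[0,0,0],[-0.548,0.549,1.498],[-0.548,0.549,1.498],[-0.548,0.549,1.498],[-0.548,0.549,1.498],[-0.548,0.549,1.498],[-0.548,0.549,1.498],[-0.548,0.549,1.498],[-0.548,0.549,1.498],[-0.548,0.549,1.498],[-0.548,0.549,1.498],[-0.548,0.549,1.498]],"gripper":[0.47,0.47,0.47,0.47,0.47,0.47,0.47,0.47,0.47,0.47,0.47,0.47]}'; python3 -m jog '{"dp":[[0,0,0],[0,0,0],[0,0,0]],"delta_rot":[[0,0,0],[0,0,0],[0,0,0]],"gripper":[0.47,0.47,0.47]}'
python3 - <<'E'
from h import *
o=robot.get_obs();w=robot.camera("wrist");print(o["position"],o["q"].round(2))
rel([.47,.088,.30],down(2.4,0,20),o)
cv2.imwrite("pics/w5.png",cv2.resize(w[:,:,::-1],(800,600),interpolation=cv2.INTER_CUBIC))
c=cam("wrist",o);a=.0424;f=lambda v:(proj(c,np.array([.522,.1757,0])+R.from_euler("z",a).apply(v))[0]*1.5625).round()
for v in [(-.086,-.088,.055),(.05,-.088,.055),(-.05,-.088,.055),(-.095,-.155,.006),(.0755,-.145,.217)]:print(v,f(v))
E
```

```text
time: 13.2
position: [0.4865, 0.0892, 0.2521]
tool_rot: [0.985, 0.047, 0.165, -0.009]
ft_force: [0.5, -0.3, -0.6]
grip_width: 0.0641
grip_force: 0.0
time: 13.5
position: [0.4892, 0.0892, 0.2534]
tool_rot: [0.985, 0.051, 0.165, -0.009]
ft_force: [0.4, -0.6, 0.3]
grip_width: 0.064
grip_force: 0.0
[0.48919673 0.08921435 0.25341157] [-0.09  0.13  1.92  0.09  0.76  1.32]
dp [-2.2  0.3 -0.3] rot [-0.021  0.017  0.057]
(-0.086, -0.088, 0.055) [405. 384.]
(0.05, -0.088, 0.055) [414. 236.]
(-0.05, -0.088, 0.055) [407. 344.]
(-0.095, -0.155, 0.006) [470. 390.]
(0.0755, -0.145, 0.217) [521. 143.]
```

View pics/w5.png

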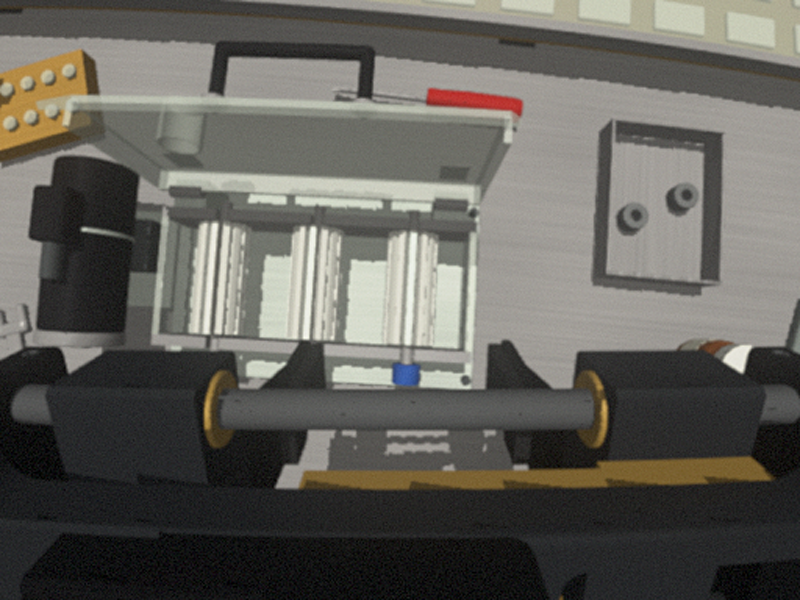

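The fit agrees with the view: the hub end is predicted and seen at (405,384), and the barrel is centred at about column 411. Next come the approach and descent rows.

Run:
```python
from h import *
for z in(.14,.055):rel([.5207,.0876,z],down(2.4,0,20))
```

```text
dp [ -7.    5.8 167.4] rot [-0.021  0.016  0.057]
dp [-34.7   5.9 247.7] rot [-0.021  0.016  0.057]
```

```bash
python3 -m jog '{"dp":[[-2,3,45],[-4,5,90],[-6,6,130],[-7,6,160],[-7,6,167],[-7,6,167],[-14,6,187],[-21,6,207],[-28,6,227],[-33,6,242],[-35,6,248],[-35,6,248]],"delta_rot":[[-0.02,0.016,0.057],[-0.02,0.016,0.057],[-0.02,0.016,0.057],[-0.02,0.016,0.057],[-0.02,0.016,0.057],[-0.02,0.016,0.057],[-0.02,0.016,0.057],[-0.02,0.016,0.057],[-0.02,0.016,0.057],[-0.02,0.016,0.057],[-0.02,0.016,0.057],[-0.02,0.016,0.057]],"gripper":[0.47,0.47,0.47,0.47,0.47,0.47,0.47,0.47,0.47,0.47,0.47,0.47]}'
python3 - <<'E'
from h import *
rel([.5207,.0876,.055],down(2.4,0,20)); print(robot.get_obs()["ft_force"])
E
```

```text
time: 14.75
position: [0.5379, 0.0886, 0.0087]
tool_rot: [0.984, 0.02, 0.174, -0.004]
ft_force: [0.1, -0.2, 0.1]
grip_width: 0.0639
grip_force: 0.0
dp [-0.4  0.3  0.6] rot [-0.001 -0.002 -0.002]
[ 0.09477514 -0.23364757  0.06092344]
```

```bash
python3 -m jog '{"dp":[[0,0,0],[0,0,0],[0,0,0],[0,0,0],[0,0,0],[0,0,0]],"delta_rot":[[0,0,0],[0,0,0],[0,0,0],[0,0,0],[0,0,0],[0,0,0]],"gripper":[-1,-1,-1,-1,-1,-1]}' 40
python3 - <<'E'
from h import *
o=robot.get_obs();Rt=R.from_quat(o["tool_rot"]);print(np.round(Rt.inv().apply([0,0,1])*100,0))
E
```

```text
time: 15.35
position: [0.5376, 0.0885, 0.0086]
tool_rot: [0.984, 0.02, 0.175, -0.004]
ft_force: [-1.2, -0.0, 5.8]
grip_width: 0.0455
grip_force: 40.0
[ 34.  -0. -94.]
```

Gripped at 45.5 mm and 40 N. Lifting straight up 200 mm.

```bash
python3 -m jog '{"dp":[[3,0,-9],[7,0,-19],[14,0,-38],[20,0,-56],[27,0,-75],[34,0,-94],[44,0,-122],[54,0,-150],[68,0,-188],[68,0,-188],[68,0,-188]],"delta_rot":[[0,0,0],[0,0,0],[0,0,0],[0,0,0],[0,0,0],[0,0,0],[0,0,0],[0,0,0],[0,0,0],[0,0,0],[0,0,0]],"gripper":[-1,-1,-1,-1,-1,-1,-1,-1,-1,-1,-1]}' 40
python3 - <<'E'
from h import *
t=robot.camera("top");s=robot.camera("scene");w=robot.camera("wrist")
for n,im in(("top",t),("scene",s),("wrist",w)):
    h=cv2.cvtColor(im,cv2.COLOR_RGB2HSV);m=cv2.inRange(h,(108,150,60),(125,255,255));n_,_,st,ce=cv2.connectedComponentsWithStats(m)
    print(n,[(st[i].tolist(),ce[i].round(1).tolist()) for i in range(1,n_) if st[i][4]>8])
o=robot.get_obs();Rt=R.from_quat(o["tool_rot"]);G=o["position"]-Rt.apply([0,0,.05])
ax=(R.from_euler("z",.0424)).apply([1,0,0]);f=G+.005*ax-.086*ax
print("G",G,"hub face exp",f)
for n in("top","scene","wrist"):print(n,proj(cam(n,o),f+.009*ax)[0].round(1))
E
```

```text
time: 16.45
position: [0.5361, 0.0883, 0.208]
tool_rot: [0.985, 0.02, 0.174, -0.004]
ft_force: [0.1, -0.6, -2.7]
grip_width: 0.0449
grip_force: 40.0
top []
scene [([247, 122, 5, 5, 12], [248.7, 123.8])]
wrist []
G [0.51779179 0.08758422 0.25254492] hub face exp [0.43686459 0.08415085 0.25254492]
top [242.9 222. ]
scene [251. 122.]
wrist [258.1 373.5]
```

The rotor is held: 2.7 N load, with the hub at its expected pixel. Next I'll fit the stand pose from the earlier crops.

```bash
cat > stand.py <<'E'
from h import *
from scipy.optimize import least_squares
t=cam("top");s=cam("scene")
T=lambda x,y:(365+x/3.636-.35,165+y/3.659-.35);S=lambda x,y:(35+x/3.333-.35,115+y/3.333-.35)
Z=lambda x,y:((x+.5)/1.5625-.5,(y+.5)/1.5625-.5)
c25,s25=np.cos(np.radians(25)),np.sin(np.radians(25))
# kind: fixed point in stand frame (x,y,z) or lens-relative (along view, y, up-perp)
B=13e-3
obs=[(t,T(168,200),"b",(-.07,0,.015)),(t,T(373,141),"b",(-.07,0,.434)),(s,S(47,53),"b",(-.07,0,.434)),(s,Z(137,412),"b",(-.07,0,.02)),
(t,T(88,79),"l",(-B,-.035,0)),(t,T(73,165),"l",(-B,.035,0)),(t,T(82,121),"l",(-B,0,0)),(s,S(332,206),"l",(-B,0,0)),
(t,T(33,98),"b",(.085,-.065,.01)) ,(t,T(2,265),"b",(.085,.065,.01))][:8]
def pts(p):
    x,y,a,zl=p;Rz=R.from_euler("z",a);o=np.array([x,y,0]);P=[]
    for c,px,k,v in obs:
        v=np.array(v)
        if k=="l":v=np.array([.1+v[0]*c25+v[2]*s25,v[1],zl-v[0]*s25+v[2]*c25])
        P.append(o+Rz.apply(v))
    return P
res=lambda p:np.concatenate([proj(o[0],P)[0]-o[1] for o,P in zip(obs,pts(p))])
r=least_squares(res,[.48,-.385,1.34,.27],loss="soft_l1")
x,y,a,zl=r.x
dr=np.array([np.cos(a),np.sin(a),0]);lens=np.array([x,y,zl])+.1*dr;view=c25*dr-[0,0,s25];focus=lens+.11*view
if __name__=="__main__":
    print(r.x.round(4),"yaw",np.degrees(a));print(res(r.x).reshape(-1,2).round(1).tolist())
    print("lens",lens,"focus",focus,"rotor",focus+.086*view)
    for z in(0,.01):print([atz(t,T(*q),z).round(3).tolist() for q in((33,98),(2,265))])
E
python3 stand.py
```

```text
[ 0.4869 -0.3816  1.3308  0.2618] yaw 76.25149653419736
[[0.4, 0.7], [3.5, -0.1], [-0.7, -0.3], [1.2, 0.5], [-0.1, -1.3], [-0.8, 0.6], [-0.8, -0.2], [-0.1, -0.3]]
lens [ 0.51065957 -0.28449628  0.2618436 ] focus [ 0.53435287 -0.18765882  0.21535559] rotor [ 0.55287671 -0.11194954  0.17901042]
[[0.566, -0.334, 0.0], [0.418, -0.3, 0.0]]
[[0.565, -0.331, 0.01], [0.417, -0.297, 0.01]]
```

```bash
cat > go.py <<'E'
from stand import *
Rg=R.from_quat([0.984,0.020,0.175,-0.004]); Rr=R.from_euler("z",.0424)
Rf=R.from_euler("z",a)*R.from_euler("y",np.radians(25))*Rr.inv()*Rg
G=focus+.081*view
if __name__=="__main__":
    o=robot.get_obs();print(Rf.apply([0,0,1]).round(2),"G",G)
    rel([.54,-.10,.25],R.from_quat(o["tool_rot"]));rel(G,Rf)
E
python3 go.py
```

```text
[-0.02 -0.08 -1.  ] G [ 0.55179975 -0.11635124  0.18112351]
dp [ 12.9 188.3   7. ] rot [0. 0. 0.]
dp [-17.7 209.4  72.1] rot [ 0.167 -0.368 -1.286]
```

```bash
python3 -m jog '{"dp":[[1,15,0],[3,40,1],[5,70,2],[7,100,4],[9,130,5],[11,158,6],[13,178,7],[13,188,7],[13,188,7]],"delta_rot":[[0,0,0],[0,0,0],[0,0,0],[0,0,0],[0,0,0],[0,0,0],[0,0,0],[0,0,0],[0,0,0]],"gripper":[-1,-1,-1,-1,-1,-1,-1,-1,-1]}' 40
python3 - <<'E'
from go import *
o=robot.get_obs();print(o["q"].round(2));rel([.54,-.10,.25],Rf)
E
```

```text
time: 17.5
position: [0.5583, -0.0998, 0.2038]
tool_rot: [0.985, 0.019, 0.172, -0.005]
ft_force: [0.4, -0.5, -1.4]
grip_width: 0.0453
grip_force: 40.0
[-0.48  0.31  1.85  0.27  0.7   0.87]
dp [-19.5   3.5  -3.2] rot [ 0.168 -0.371 -1.288]
```

```bash
python3 -m jog '{"dp":[[-2,0,0],[-4,1,0],[-6,1,-1],[-8,1,-1],[-10,2,-2],[-12,2,-2],[-14,3,-2],[-16,3,-3],[-18,3,-3],[-20,4,-3],[-20,4,-3],[-20,4,-3]],"delta_rot":[[0.015,-0.034,-0.117],[0.031,-0.067,-0.234],[0.046,-0.101,-0.351],[0.061,-0.135,-0.468],[0.076,-0.169,-0.585],[0.092,-0.202,-0.703],[0.107,-0.236,-0.82],[0.122,-0.27,-0.937],[0.137,-0.304,-1.054],[0.153,-0.337,-1.171],[0.168,-0.371,-1.288],[0.168,-0.371,-1.288]],"gripper":[-1,-1,-1,-1,-1,-1,-1,-1,-1,-1,-1,-1]}' 40
python3 - <<'E'
from go import *
o=robot.get_obs();print(o["q"].round(2));rel(G,Rf)
w=robot.camera("wrist");sc=robot.camera("scene");tp=robot.camera("top")
Gc=o["position"]-R.from_quat(o["tool_rot"]).apply([0,0,.05]); ax=(R.from_quat(o["tool_rot"])*Rg.inv()*Rr).apply([1,0,0])
f=Gc-.081*ax
for n,im in(("top",tp),("scene",sc),("wrist",w)):
    h=cv2.cvtColor(im,cv2.COLOR_RGB2HSV);m=cv2.inRange(h,(108,130,40),(125,255,255));n_,_,st,ce=cv2.connectedComponentsWithStats(m)
    print(n,[(st[i].tolist(),ce[i].round(1).tolist()) for i in range(1,n_) if st[i][4]>6],"exp",proj(cam(n,o),f+.009*ax)[0].round(1))
cv2.imwrite("pics/c6.png",np.hstack([cv2.resize(sc[80:280,20:230,::-1],(420,400),interpolation=cv2.INTER_CUBIC),cv2.resize(tp[130:280,300:440,::-1],(373,400),interpolation=cv2.INTER_CUBIC)]))
E
```

```text
time: 18.7
position: [0.5391, -0.1015, 0.2004]
tool_rot: [0.785, 0.618, -0.033, 0.026]
ft_force: [0.3, -1.3, -1.5]
grip_width: 0.0452
grip_force: 40.0
[-0.34  0.41  1.61 -0.09  1.11 -0.06]
dp [-9.8 15.7 70.2] rot [ 0.001 -0.     0.004]
top [] exp [336.8 190.6]
scene [([182, 152, 11, 10, 90], [187.0, 156.7])] exp [186.9 156.1]
wrist [] exp [259.  373.1]
```

View pics/c6.png

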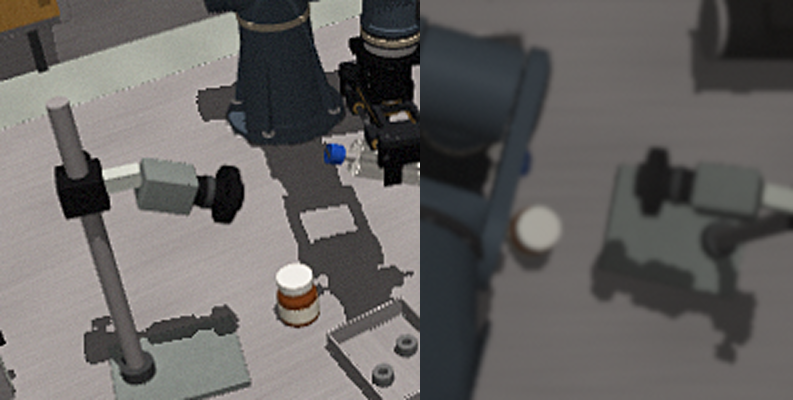

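The hub is where the model predicts, to within 0.6 px. In the scene tile the camera ring spans (210–243, 167–222). Going to the final pose.

```bash
python3 -m jog '{"dp":[[-2,3,10],[-4,6,22],[-6,9,36],[-8,12,50],[-9,14,61],[-10,16,68],[-10,16,70],[-10,16,70],[-10,16,70],[-10,16,70]],"delta_rot":[[0,0,0.004],[0,0,0.004],[0,0,0.004],[0,0,0.004],[0,0,0.004],[0,0,0.004],[0,0,0.004],[0,0,0.004],[0,0,0.004],[0,0,0.004]],"gripper":[-1,-1,-1,-1,-1,-1,-1,-1,-1,-1]}' 40
python3 - <<'E'
from go import *
o=robot.get_obs();rel(G,Rf)
sc=robot.camera("scene");tp=robot.camera("top")
Gc=o["position"]-R.from_quat(o["tool_rot"]).apply([0,0,.05]); ax=(R.from_quat(o["tool_rot"])*Rg.inv()*Rr).apply([1,0,0]);f=Gc-.081*ax
print("err",np.round((f-focus)*1000,1),np.degrees(np.arccos(ax@view)))
for n,im in(("top",tp),("scene",sc)):
    h=cv2.cvtColor(im,cv2.COLOR_RGB2HSV);m=cv2.inRange(h,(108,130,40),(125,255,255));n_,_,st,ce=cv2.connectedComponentsWithStats(m)
    print(n,[(st[i].tolist(),ce[i].round(1).tolist()) for i in range(1,n_) if st[i][4]>6],"exp",proj(cam(n,o),f+.009*ax)[0].round(1))
def ell(r,b):
    u=np.linspace(0,2*np.pi,40);yv=np.cross([0,0,1],dr);zv=np.cross(view,yv)
    return np.array([lens-b*view+r*(np.cos(k)*yv+np.sin(k)*zv) for k in u])
out=[]
for n,im,(x0,y0,w,h),k in(("scene",sc,(90,130,130,100),3.05),("top",tp,(325,165,100,75),4)):
    big=cv2.resize(im[y0:y0+h,x0:x0+w,::-1],None,fx=k,fy=k,interpolation=cv2.INTER_CUBIC)
    q=lambda P:((proj(cam(n,o),P)-[x0,y0]+.5)*k).astype(int)
    for b in(.01,):cv2.polylines(big,[q(ell(.035,b))],True,(0,255,0),1)
    for P,c in((focus,(0,0,255)),(lens,(0,255,255))):cv2.circle(big,tuple(int(v) for v in q(P)[0]),2,c,-1)
    out.append(cv2.resize(big,(398,305)))
cv2.imwrite("pics/c7.png",np.hstack(out))
E
```

```text
time: 19.85
position: [0.5515, -0.123, 0.133]
tool_rot: [0.787, 0.615, -0.032, 0.028]
ft_force: [1.3, -0.3, -1.6]
grip_width: 0.0449
grip_force: 40.0
dp [ 2.4 -1.4  1.5] rot [ 0.004  0.001 -0.002]
err [ 0.3 -2.4  1.8] 0.20450947058485255
top [] exp [340.  190.2]
scene [([179, 179, 11, 10, 89], [184.4, 183.5])] exp [184.  183.1]
```

View pics/c7.png

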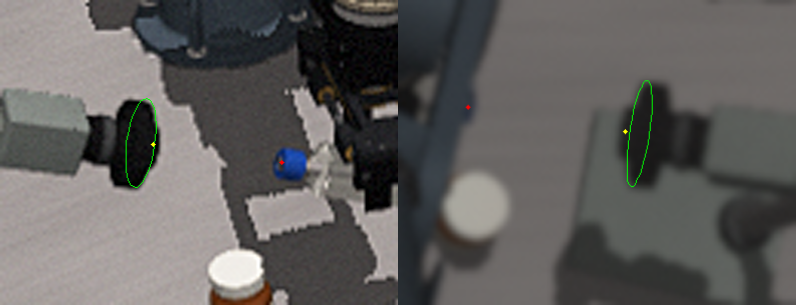

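The overlaid ring ellipse lies on the ring light's front in both views. The hub face sits on the red focus dot, with an estimated error of about 3 mm. I'll let it settle, then hand in.

```bash
python3 -m jog '{"dp":[[1,0,1],[2,-1,1],[2,-1,1],[2,-1,1],[2,-1,1],[2,-1,1]],"delta_rot":[[0,0,0],[0,0,0],[0,0,0],[0,0,0],[0,0,0],[0,0,0]],"gripper":[-1,-1,-1,-1,-1,-1]}' 40; python3 -c "
from rig import robot
print(robot.hand_in())"
```

```text
time: 20.55
position: [0.5507, -0.121, 0.1312]
tool_rot: [0.787, 0.615, -0.033, 0.027]
ft_force: [0.6, 0.2, -1.4]
grip_width: 0.0449
grip_force: 40.0
the job is handed in; nothing more can be done
None
```

I handed the job in at about 20.6 s (no verdict came back): the cover stands at about 93°, and the gripper holds the blue-hub rotor with its hub face an estimated 3 mm from the focus point and square to the lens.

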